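# Put away returned sample pots by weight

### The arm

A 6-joint arm with a two-finger parallel gripper is mounted at the origin on the work surface. World frame = base frame: x ahead of the robot, y to its left, z up, the work surface at z = 0. Lengths are in m, angles in rad, forces in N, time in s.
With the tool pointing down it reaches from about 0.3 to 0.75 m from the base axis. Payload 8.5 kg.
Tool frame: the origin (TCP) lies midway between the tips of the shut fingers; the grasp point (between the pads) lies 19 mm behind it; z points along the fingers, y is the line along which they close (so a half turn about z gives the same grasp; the last joint's range is limited). The gripper opens to 88 mm and grips with 3 to 60 N. Pads are 18 mm wide; open, the fingers measure 123 mm over their backs; the gripper's body (75 mm by 187 mm) begins 45 mm behind the grasp point.
Start: joints at [-1.435, 0.381, 1.297, -0, 1.464, -0.215], TCP at [0.189, -0.516, 0.239] pointing down, gripper open.
Joint ranges: [-3.11, 3.11], [-0.89, 2.33], [0.22, 2.48], [-1.42, 4.56], [0.17, 2.85], [-2.88, 2.88]. Speed limits (rad/s): [2.39, 2.39, 3.14, 3.14, 3.14, 3.14].

### API

Orientations are given as a unit quaternion [w, x, y, z].
In Python, from station import r gives the robot as it stands.
- The arm moves only by the tool jog_arm, never from a script. Its argument "increments" is a list of rows, each a list of 7 numbers: the shift along the world's x, y, z in cm, then the turn, a rotation vector about the world's x, y, z in rad, then the finger opening in cm, from 0 to 8.81. A call has 1 to 12 rows; each row shifts and turns the commanded pose from where the row before left it; what a row does not reach is not made up. A row lasts 1/10 s, in which the tool goes at most 50 mm and 8.59 degrees, less where a joint would pass 70% of its speed; a pose out of reach is approached as far as the arm can. A call is refused whole if a number of a shift passes 5 or a number of a turn 0.15, either way. A call with a gripper value outside its range is refused whole. The fingers move at their own pace and stop on an object; the grip force is fixed at half the most. Time passes only in rows, so rows that do not move let the fingers close. It gives the time, the measured TCP pose, the force, the opening and the grip force at its end, in the units of the state.
- r.observe(): the state, without advancing time (a new reading comes with each control period).
- r.get_image(name): name is "scene" or "top" or "wrist"; returns a dict with "pixels" (480x640x3 uint8, red, green, blue), "fx", "fy", "cx", "cy" (pixels), "R" (3x3) and "t" (3): a world point X has camera coordinates R X + t; the wrist camera has in their place "T_tool_cam" (4x4, takes a point from camera to tool coordinates, whose origin is the TCP and whose axes are the flange's). Camera axes: x right, y down, z forward; pixel columns grow to the right and rows downward; lengths in m; the calibration is good to about 2 mm. The wrist camera is an equidistant fisheye: a pixel r from the principal point sees the ray r / f radians off the axis. A picture is of the moment at which its call begins: read the wrist's pose just before it. There is no depth.
- r.hand_in(): hands the job in; it is judged then, once.
Trained networks look in the newest picture that a camera, given by its name, has taken for a name from the list of things; names that differ only in an ending like _2 or _b are one class to them, and where a whole thing is asked for, a point or a joint stands for the part that bears it (a point fixed in the world has none). Each returns a list of dicts, best first, with "confidence" (0 to 1); they miss things now and then, are a little off and sometimes report something else, mostly with a low value. They report only what shows in the picture. A call takes as long as a camera call. They do not tell look-alikes from the thing itself.
- r.search_frame(target, camera): "extent" ([left, top, right, bottom] in pixels, round what is visible of it).
- r.spot_point(target, camera): "point" ([column, row] in pixels: a listed point, or the origin of a listed thing).
The state is a dict: "time_s": time; "q": joint angles; "joint_velocities": joint speeds; "joint_torque": joint torques, N m; "position": TCP position; "eef_rot": TCP orientation; "ft_force": force on the tool from outside, world axes, zero at the start; "wrist_torque": the same for the moment, N m; "width": opening from 0.0 (shut) to 1.0 (fully open); "grip_force": force on a finger pad.
Only numpy, scipy, OpenCV 4.12 (cv2) and the standard library are available. Lean on these libraries where they do the work, as an engineer would, in place of code of your own. Each camera call takes 0.05 s, during which the arm holds its last target. There are 200 camera calls.

### The job

First pull the store drawer right out to its stop. The sample pots on the bench look alike but some hold a lead insert and are about three times as heavy: lift each one to feel which it is, stand the heavy ones upright in the drawer, and hang each light, empty one by its handle on a hook of the rack. When all are put away push the drawer fully shut, and leave the other things on the bench where they are.

Things in the scene. Friction and masses are not known exactly. Their poses are not given: they have to be found in the camera images.
- pot_a: sample pot, all alike (None if absent): aluminium cylinder 76 mm wide, 62 high, under a rigid square arch handle: round bar 8 mm thick along the pot's y, 72 mm between post centres, centre line 115 mm above the underside; opening below it 64 wide, 49 high. Weighs 0.17-0.23 kg empty, 0.51-0.69 kg with lead insert (at most two); only lifting tells. Origin: centre of underside
- pot_b: sample pot, all alike (None if absent): aluminium cylinder 76 mm wide, 62 high, under a rigid square arch handle: round bar 8 mm thick along the pot's y, 72 mm between post centres, centre line 115 mm above the underside; opening below it 64 wide, 49 high. Weighs 0.17-0.23 kg empty, 0.51-0.69 kg with lead insert (at most two); only lifting tells. Origin: centre of underside
- pot_c: sample pot, all alike (None if absent): aluminium cylinder 76 mm wide, 62 high, under a rigid square arch handle: round bar 8 mm thick along the pot's y, 72 mm between post centres, centre line 115 mm above the underside; opening below it 64 wide, 49 high. Weighs 0.17-0.23 kg empty, 0.51-0.69 kg with lead insert (at most two); only lifting tells. Origin: centre of underside
- pot_d: sample pot, all alike (None if absent): aluminium cylinder 76 mm wide, 62 high, under a rigid square arch handle: round bar 8 mm thick along the pot's y, 72 mm between post centres, centre line 115 mm above the underside; opening below it 64 wide, 49 high. Weighs 0.17-0.23 kg empty, 0.51-0.69 kg with lead insert (at most two); only lifting tells. Origin: centre of underside
- pot_e: sample pot, all alike (None if absent): aluminium cylinder 76 mm wide, 62 high, under a rigid square arch handle: round bar 8 mm thick along the pot's y, 72 mm between post centres, centre line 115 mm above the underside; opening below it 64 wide, 49 high. Weighs 0.17-0.23 kg empty, 0.51-0.69 kg with lead insert (at most two); only lifting tells. Origin: centre of underside
- cabinet: grey steel cabinet, fixed, 236 mm wide (y), 165 high, 250 deep; origin on the bench under the middle of its front edge; x points into the cabinet, so the drawer comes out along -x, roughly towards the robot
- drawer (a joint): the cabinet's one deep, white-fronted drawer: 0 is fully shut, grows in metres as it is pulled out; may start slightly ajar. It slides with a few N of drag until it meets a hard stop 120 to 180 mm out: feel for it
- drawer_handle (a point): middle of the drawer's handle bar (moves with it): steel, 10 mm thick, 110 mm long along the cabinet's y, 37 mm free gap to the drawer front, 135 mm above the bench, 30 mm below the cabinet's top; taken from above
- drawer_floor (a point): centre of the drawer's inner floor (moves with it), 18 mm above the bench, axes as the cabinet's. Floor inside 184 mm (x) by 198 mm (y): two pots side by side along y. Above this floor the side walls rise 57 mm, the front panel 142 mm; with the drawer right out only the rearmost 20 to 30 mm stay under the cabinet
- rack: fixed steel rack: column 35 mm behind a 16 mm crossbar 230 mm long (y), 250 mm up. Origin on the bench under the crossbar; hooks point to its -x, towards the robot, at y = 90, 0, -90 mm. Each: two level prongs 7 thick, 85 long, 44 between centres (held bar and fingers fit between), shallow V notch 7 deep at mid-length, tips turned up to 16 mm above the prongs' centre line
- hook0 (a point): middle of the rack's hook at y = +90 mm, between its two prongs at the height of their centre lines (250 mm above the bench), 45 mm in front of the crossbar, above the notches: a handle bar hanging in them has its centre line 2 mm above this point; axes as the rack's
- hook1 (a point): middle of the rack's hook at y = 0 mm, between its two prongs at the height of their centre lines (250 mm above the bench), 45 mm in front of the crossbar, above the notches: a handle bar hanging in them has its centre line 2 mm above this point; axes as the rack's
- hook2 (a point): middle of the rack's hook at y = -90 mm, between its two prongs at the height of their centre lines (250 mm above the bench), 45 mm in front of the crossbar, above the notches: a handle bar hanging in them has its centre line 2 mm above this point; axes as the rack's
- brick: bystander: lead brick 50 x 100 x 50 mm; origin centre of underside
- meter: bystander: yellow hand multimeter 80 x 150 x 40 mm; origin centre of underside
- tape: bystander: roll of black tape, 60 mm diameter, 20 mm high; origin centre of underside
- source_disc: bystander: small disc 25 mm in diameter, 6 mm thick, among the pots; origin centre of underside
- screwdriver: bystander: screwdriver lying on the bench; origin under it
- foam: bystander: blue block 120 x 90 x 60 mm; origin centre of underside
Mind the look-alikes: they are no part of the job. Leave any brown or red look-alike of the pot_a alone. What is shaped like the pot_b but green is not meant.

How it is judged:
By the outcome, as a careful person would: the job done as asked, in the order asked, and still so for the second after the job is handed in, with the robot touching nothing.
Of pot_a, pot_b, pot_c, pot_d, pot_e only 3 to 5 are there at a start; the rules pass over those that are not, and their reading is None.
At some moment in a run one of pot_a, pot_b, pot_c, pot_d, pot_e may be knocked a few centimetres aside while the robot is not near it.
It also fails if it takes over 210 s, if anything falls off the work surface, if the arm or the gripper's body presses on something with over 40 N, if the wrist force passes 120 N, or if a joint passes its speed limit or range.

## Working session

There is one attempt and no reset: what is moved stays moved. The work goes in short steps, Python scripts to look and compute and a tool call to move; the robot and the scene stay as the last step left them, time stands still between calls to the robot, and variables do not carry over. Pictures are saved under pics/ and viewed, at most 14 in all, crops included, and the job is handed in when it is done.

Besides the shell and the picture viewer there is one more tool, called after "Call:" as name(argument=value, ...) on one line, values as JSON. jog_arm: Moves the arm, as the interface text tells. Its arguments: {"type":"object","properties":{"increments":{"type":"array"}},"required":["increments"]}

```bash
ls; mkdir -p pics; python3 - <<'E'
from station import r
import cv2
s=r.observe();print({k:(v if not hasattr(v,'__len__') else [round(float(x),3) for x in v]) for k,v in s.items()})
for c in ("scene","top"):
    im=r.get_image(c);cv2.imwrite(f"pics/{c}0.png",im["pixels"][:,:,::-1])
    print(c,im["fx"],im["fy"],im["cx"],im["cy"],im["R"],im["t"])
    for n in ("pot_a","cabinet","drawer_handle","drawer_floor","rack","hook0","hook1","hook2"):
        print(n,[([round(float(v)) for v in d["point"]],round(d["confidence"],2)) for d in r.spot_point(n,c)])
    print([([round(float(v)) for v in d["extent"]],round(d["confidence"],2)) for d in r.search_frame("pot_a",c)])
E
```

```text
pics
{'time_s': 0.0, 'q': [-1.435, 0.381, 1.298, -0.0, 1.464, -0.215], 'joint_velocities': [0.003, 0.0, -0.0, 0.0, 0.001, -0.001], 'joint_torque': [-0.001, -43.793, -22.456, 0.071, 0.035, -0.0], 'position': [0.189, -0.516, 0.238], 'eef_rot': [-0.001, 0.985, 0.175, 0.0], 'ft_force': [0.972, 0.408, 0.075], 'wrist_torque': [0.04, 0.044, 0.009], 'grip_force': 0.0, 'width': 0.999597313627609}
scene 471.5464741866928 471.5464741866928 319.7029522552997 241.43067293854176 [[ 0.61516755  0.78830834 -0.01178343]
 [ 0.62959384 -0.50019866 -0.5944854 ]
 [-0.47453185  0.35828936 -0.80402006]] [-0.35511631 -0.22365822  1.63847405]
pot_a [([273, 264], 0.94), ([315, 315], 0.78), ([312, 396], 0.78), ([222, 254], 0.76), ([311, 275], 0.56), ([197, 292], 0.55)]
cabinet [([406, 238], 0.87)]
drawer_handle [([399, 192], 0.67)]
drawer_floor [([407, 238], 0.49)]
rack [([223, 366], 0.74)]
hook0 [([156, 319], 0.92), ([192, 298], 0.82), ([229, 279], 0.72)]
hook1 [([156, 319], 0.92), ([192, 298], 0.82), ([229, 279], 0.72)]
hook2 [([156, 319], 0.92), ([192, 298], 0.82), ([229, 279], 0.72)]
[([304, 285, 334, 331]
[... 338 characters left out ...]
7  -0.98965109]] [0.04330839 0.57664196 1.29548591]
pot_a [([425, 309], 0.94), ([394, 330], 0.75), ([327, 250], 0.7), ([352, 291], 0.66), ([356, 216], 0.65), ([398, 167], 0.61)]
cabinet [([230, 233], 0.8)]
drawer_handle [([217, 254], 0.59)]
drawer_floor [([327, 253], 0.68), ([232, 214], 0.58)]
rack [([439, 234], 0.9)]
hook0 [([464, 237], 0.96), ([495, 242], 0.94), ([434, 239], 0.69)]
hook1 [([464, 237], 0.96), ([495, 242], 0.94), ([434, 239], 0.69)]
hook2 [([464, 237], 0.96), ([495, 242], 0.94), ([434, 239], 0.69)]
[([388, 153, 418, 180], 0.81), ([341, 202, 368, 233], 0.78), ([380, 316, 410, 344], 0.75), ([318, 241, 344, 267], 0.7), ([413, 293, 445, 321], 0.66), ([337, 278, 363, 304], 0.65)]
```

```bash
python3 - <<'E'
import cv2
a=cv2.imread("pics/top0.png")[130:370,180:520];cv2.imwrite("pics/top0c.png",cv2.resize(a,(800,565),interpolation=cv2.INTER_CUBIC))
a=cv2.imread("pics/scene0.png")[140:440,120:480];cv2.imwrite("pics/scene0c.png",cv2.resize(a,(720,600),interpolation=cv2.INTER_CUBIC))
E
```

```text
(no output)
```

View pics/top0c.png

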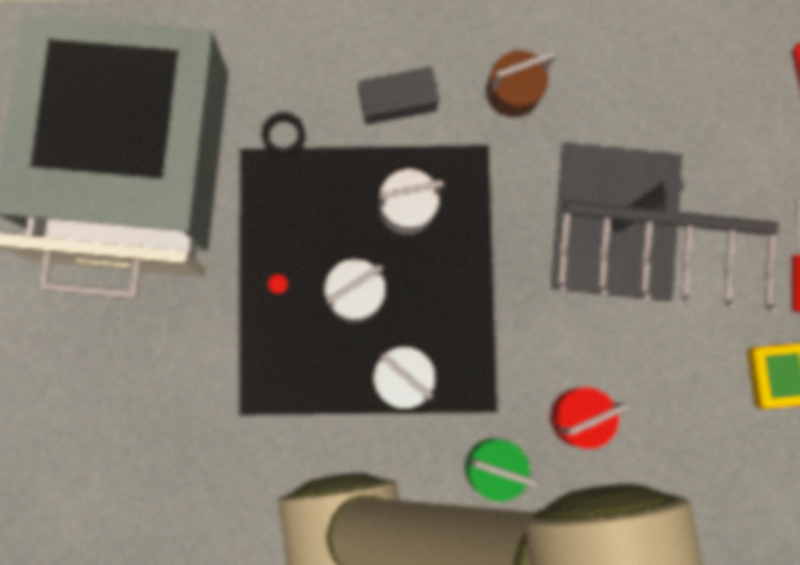

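View pics/scene0c.png

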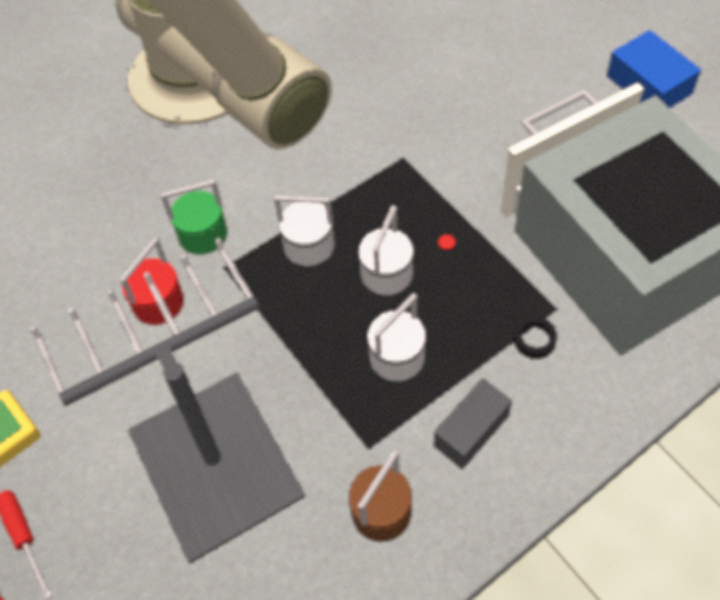

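The scene view shows three white pots on the black mat, at about (272,257), (313,270) and (318,312) in full-frame pixels. The green, red and brown ones are decoys. The drawer is slightly ajar, with its handle near (217,254) in the top view, and the rack is at (464,237).

```bash
cat > h.py <<'E'
import numpy as np, cv2, pickle
from station import r
from scipy.spatial.transform import Rotation as Ro
def cams():
    try: return pickle.load(open("c.pkl","rb"))
    except Exception:
        d={c:{k:v for k,v in r.get_image(c).items() if k!="pixels"} for c in("scene","top")}
        pickle.dump(d,open("c.pkl","wb"));return d
def P(im):
    K=np.array([[im["fx"],0,im["cx"]],[0,im["fy"],im["cy"]],[0,0,1]]);return K@np.c_[im["R"],np.ravel(im["t"])]
def tri(a,b):  # scene px, top px
    c=cams();X=cv2.triangulatePoints(P(c["scene"]),P(c["top"]),np.array(a,float).reshape(2,1),np.array(b,float).reshape(2,1))[:,0]
    X=X[:3]/X[3]; e=[]
    for n,p in(("scene",a),("top",b)):
        q=P(c[n])@np.r_[X,1];e.append(np.hypot(*(q[:2]/q[2]-p)))
    return X.round(3),np.round(e,1)
def atz(n,p,z):
    M=P(cams()[n]);A=np.c_[M[:,:2],-np.array([p[0],p[1],1.])];return np.linalg.solve(A,-(M[:,2]*z+M[:,3]))[:2].round(3)
E
python3 - <<'E'
from h import *
S=lambda x,y:(120+x/2,140+y/2)
T=lambda x,y:(180+x*.425,130+y*.425)
for n,a,b in [("P1",(315,315),(356,216)),("P2",(311,275),(327,250)),("P3",(273,264),(352,291)),
 ("hook0",(229,279),(434,239)),("hook1",(192,298),(464,237)),("hook2",(156,319),(495,242)),("rack",(223,366),(439,234)),("cab",(406,238),(230,233)),("handle",(399,192),(217,254)),
 ("hL",S(588,94),T(42,287)),("hR",S(524,121),T(135,294)),
 ("P1l",S(413,297),T(381,197)),("P1r",S(377,352),T(441,183)),
 ("P2r",S(377,263),T(329,299)),("P2l",S(392,210),T(381,267)),
 ("P3l",S(331,202),T(386,358)),("P3r",S(278,200),T(431,397))]: print(n,*tri(a,b))
for n,p in(("P1",(356,216)),("P2",(327,250)),("P3",(352,291))):print(n,atz("top",p,0))
for n,p in(("P1",(315,315)),("P2",(311,275)),("P3",(273,264))):print(n,atz("scene",p,0))
print("Lids",[atz("top",T(*p),.062) for p in((408,198),(355,288),(404,377))])
E
```

```text
P1 [ 0.645 -0.068  0.027] [0.2 0.2]
P2 [0.535 0.013 0.018] [3.5 3.8]
P3 [ 0.414 -0.052 -0.008] [0. 0.]
hook0 [ 0.543 -0.244  0.258] [3.4 3.6]
hook1 [ 0.541 -0.329  0.261] [0.6 0.6]
hook2 [ 0.529 -0.414  0.244] [1.4 1.4]
rack [ 0.592 -0.337 -0.024] [0.6 0.5]
cab [0.599 0.329 0.001] [1.1 1.3]
handle [0.522 0.339 0.137] [1.2 1.5]
hL [0.53  0.397 0.127] [1.  1.3]
hR [0.517 0.279 0.138] [0.5 0.6]
P1l [ 0.637 -0.022  0.109] [0.1 0.1]
P1r [ 0.66  -0.1    0.081] [0.1 0.1]
P2r [ 0.512  0.029 -0.004] [5.7 6.3]
P2l [ 0.548 -0.005  0.19 ] [5.5 6.2]
P3l [ 0.44  -0.02   0.108] [1.7 1.9]
P3r [ 0.391 -0.076  0.108] [1.  1.2]
P1 [ 0.651 -0.069]
P2 [0.543 0.024]
P3 [ 0.414 -0.052]
P1 [ 0.633 -0.06 ]
P2 [0.522 0.011]
P3 [ 0.419 -0.055]
Lids [array([ 0.645, -0.058]), array([0.529, 0.012]), array([ 0.415, -0.048])]
```

Call:
jog_arm(increments=[[1.5,4.0,1,0,0,0.1,8.8],[1.5,4.0,1,0,0,0.1,8.8],[1.5,4.0,1,0,0,0.1,8.8],[1.5,4.0,1,0,0,0.1,8.8],[1.5,4.0,1,0,0,0.1,8.8],[1.5,4.0,1,0,0,0.1,8.8],[2,4.0,1,0,0,0.1,8.8],[2,4.0,1,0,0,0.1,8.8],[2,4.0,1,0,0,0.1,6],[2,4.0,1,0,0,0.1,5],[2,4.0,1,0,0,0.1,4],[2,4.0,0,0,0,0,3]])

```text
time_s: 2.3
position: [0.3997, -0.0347, 0.3501]
eef_rot: [0.001, 0.747, 0.664, 0.001]
ft_force: [1.0, -0.9, -0.8]
width: 0.663
grip_force: 0.0
```

```bash
cat >> h.py <<'E'
def wrist(save=None):
    s=r.observe();im=r.get_image("wrist")
    q=s["eef_rot"];Rt=Ro.from_quat([q[1],q[2],q[3],q[0]]).as_matrix();T=np.eye(4);T[:3,:3]=Rt;T[:3,3]=s["position"]
    W=T@np.array(im["T_tool_cam"])
    if save: cv2.imwrite(save,im["pixels"][:,:,::-1]); pickle.dump((W,im["fx"],im["cx"],im["cy"]),open(save+".pkl","wb"))
    return W,im["fx"],im["cx"],im["cy"]
def ray(C,p):
    W,f,cx,cy=C;d=np.array([p[0]-cx,p[1]-cy]);n=np.hypot(*d);t=n/f
    v=np.r_[d/max(n,1e-9)*np.sin(t),np.cos(t)];return W[:3,3],W[:3,:3]@v
def wz(C,p,z):
    o,v=ray(C,p);return (o+v*(z-o[2])/v[2])[:2].round(3)
def meet(C1,p1,C2,p2):
    (o1,v1),(o2,v2)=ray(C1,p1),ray(C2,p2)
    A=np.c_[v1,-v2];l=np.linalg.lstsq(A,o2-o1,rcond=None)[0];a,b=o1+l[0]*v1,o2+l[1]*v2
    return ((a+b)/2).round(3),np.linalg.norm(a-b).round(4)
def proj(C,X):
    W,f,cx,cy=C;c=W[:3,:3].T@(np.array(X)-W[:3,3]);t=np.arctan2(np.hypot(c[0],c[1]),c[2]);n=np.hypot(c[0],c[1]);return np.array([cx,cy])+f*t*c[:2]/n
def st():
    s=r.observe();q=s["eef_rot"];Rt=Ro.from_quat([q[1],q[2],q[3],q[0]]).as_matrix()
    print("t",round(s["time_s"],2),"pos",np.round(s["position"],4),"yang",round(np.degrees(np.arctan2(Rt[1,1],Rt[0,1])),1),"zax",Rt[:,2].round(3),"F",np.round(s["ft_force"],2),"w",round(s["width"]*88.1,1),"g",round(s["grip_force"],1),"q",np.round(s["q"],2))
E
python3 - <<'E'
from h import *
st();C=wrist("pics/w1.png");print(C)
for n in("pot_a","drawer_handle"):print(n,[(np.round(d["point"]),round(d["confidence"],2)) for d in r.spot_point(n,"wrist")])
E
```

```text
t 2.3 pos [ 0.3997 -0.0347  0.3501] yang -6.7 zax [ 0.003 -0.001 -1.   ] F [ 1.02 -0.94 -0.77] w 58.4 g 0.0 q [-0.38  0.04  1.42 -0.    1.67 -0.27]
(array([[ 0.99305547, -0.11392405, -0.02936223,  0.40828474],
       [-0.11757517, -0.95231873, -0.2815406 ,  0.03851946],
       [ 0.00411204,  0.28303771, -0.95909997,  0.4957699 ],
       [ 0.        ,  0.        ,  0.        ,  1.        ]]), 371.64829954431775, 321.20294468536935, 241.22333554704193)
pot_a [(array([312., 346.]), 0.96), (array([492., 188.]), 0.94), (array([259., 285.]), 0.69), (array([332., 196.]), 0.64), (array([569., 266.]), 0.63), (array([413., 143.]), 0.6)]
drawer_handle []
```

View pics/w1.png

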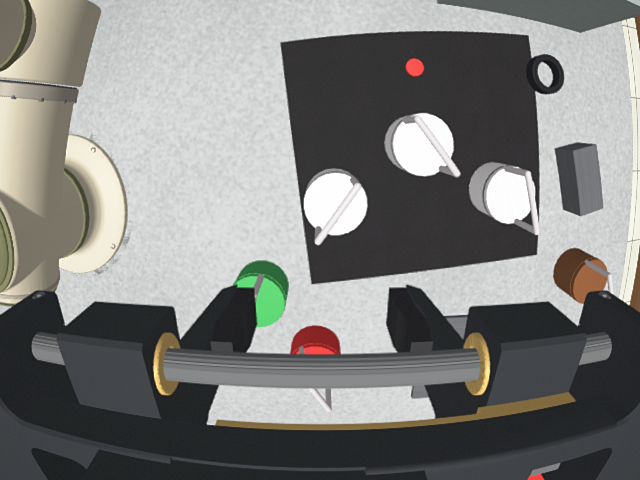

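The wrist view shows white pots at (335,203), (422,145) and (505,193). Their bars run (358,184)-(319,242), (418,119)-(457,175) and (531,172)-(537,233).

```bash
python3 - <<'E'
from h import *
C=pickle.load(open("pics/w1.png.pkl","rb"))
for n,a,b,o in(("P1",(531,172),(537,233),(492,188)),("P2",(418,119),(457,175),(413,143)),("P3",(358,184),(319,242),(332,196))):
    A,B=wz(C,a,.115),wz(C,b,.115);d=A-B
    print(n,(A+B)/2,"ang",np.degrees(np.arctan2(d[1],d[0])).round(1),np.hypot(*d).round(3),"orig0",wz(C,o,0))
c=cams()
# handle: yaw
print(proj(C,[.522,.339,.137]))
E
```

```text
P1 [ 0.65  -0.057] ang 97.7 0.075 orig0 [ 0.648 -0.057]
P2 [0.5305 0.014 ] ang 122.2 0.073 orig0 [0.532 0.015]
P3 [ 0.418  -0.0455] ang 49.9 0.075 orig0 [ 0.415 -0.046]
[ 391.26321791 -127.52918795]
```

Call:
jog_arm(increments=[[2,4.5,-1,0,0,0,3],[2,4.5,-1,0,0,0,3],[2,4.5,-1,0,0,0,3],[2,4.5,-1,0,0,0,3],[0,4.5,-1,0,0,0,3],[0,0,0,0,0,0,3],[0,0,0,0,0,0,3]])

```text
time_s: 3.15
position: [0.4787, 0.1868, 0.2986]
eef_rot: [-0.0, 0.748, 0.663, -0.001]
ft_force: [-0.3, 0.5, -0.0]
width: 0.342
grip_force: 0.0
```

```bash
python3 - <<'E'
from h import *
st();C=wrist("pics/w2.png")
for n in("cabinet","drawer_handle","pot_a"):print(n,[(np.round(d["point"]),round(d["confidence"],2)) for d in r.spot_point(n,"wrist")])
E
```

```text
t 3.15 pos [0.4787 0.1868 0.2986] yang -6.9 zax [-0.001 -0.001 -1.   ] F [-0.35  0.53 -0.02] w 30.1 g 0.0 q [ 0.14  0.28  1.28 -0.    1.59  0.26]
cabinet [(array([411.,  68.]), 0.92)]
drawer_handle []
pot_a [(array([296., 363.]), 0.82), (array([528., 398.]), 0.77), (array([236., 423.]), 0.65)]
```

View pics/w2.png

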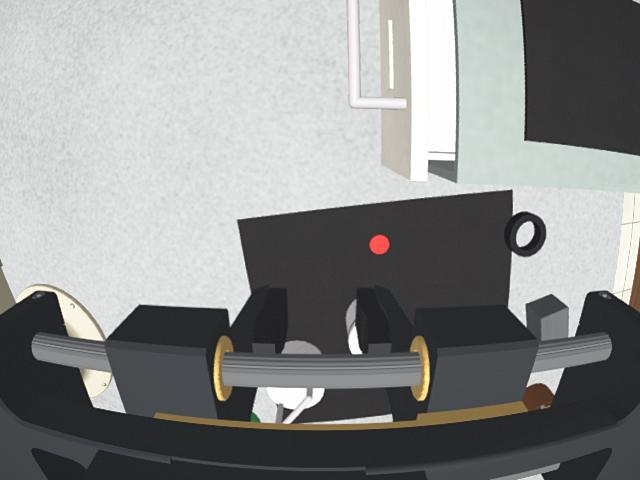

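```bash
python3 - <<'E'
from h import *
C=pickle.load(open("pics/w2.png.pkl","rb"))
a,b=wz(C,(355,103),.135),wz(C,(353.5,10),.135);print(a,b,np.degrees(np.arctan2(*(b-a)[::-1])))
a,b=wz(C,(457,180),.165),wz(C,(456,10),.165);print(a,b,np.degrees(np.arctan2(*(b-a)[::-1])))
a,b=wz(C,(428,178),.160),wz(C,(428,10),.160);print(a,b,np.degrees(np.arctan2(*(b-a)[::-1])))
print(wz(C,(411,68),0))
E
```

```text
[0.519 0.283] [0.528 0.364] 83.6598082540901
[0.591 0.215] [0.605 0.352] 84.16521100315866
[0.568 0.218] [0.583 0.353] 83.6598082540901
[0.605 0.331]
```

Call:
jog_arm(increments=[[1.13,3.78,-1,0,0,0,3],[1.13,3.78,-1,0,0,0,3],[1.13,3.78,-1,0,0,0,3],[1.13,3.78,-1,0,0,0,3],[0,0,0,0,0,0.01,3],[0,0,-3,0,0,0,3],[0,0,-3,0,0,0,3],[0,0,-3,0,0,0,3],[0,0,-3,0,0,0,3],[0,0,-1.5,0,0,0,3],[0,0,-0.8,0,0,0,3],[0,0,0,0,0,0,3]])

```text
time_s: 4.55
position: [0.5241, 0.3377, 0.1159]
eef_rot: [-0.0, 0.745, 0.667, -0.0]
ft_force: [-0.6, 0.1, 0.4]
width: 0.34
grip_force: 0.0
```

Call:
jog_arm(increments=[[0,0,0,0,0,0,0.5],[0,0,0,0,0,0,0.5],[0,0,0,0,0,0,0.5],[0,0,0,0,0,0,0.5],[0,0,0,0,0,0,0.5]])

```text
time_s: 5.05
position: [0.5241, 0.3389, 0.117]
eef_rot: [0.0, 0.745, 0.667, 0.001]
ft_force: [-1.6, -1.0, 6.6]
width: 0.094
grip_force: 29.4
```

Call:
jog_arm(increments=[[-0.5,0.05,0,0,0,0,0.5],[-1.2,0.13,0,0,0,0,0.5],[-1.2,0.13,0,0,0,0,0.5],[-1.2,0.13,0,0,0,0,0.5],[-1.2,0.13,0,0,0,0,0.5],[-1.2,0.13,0,0,0,0,0.5],[-1.0,0.11,0,0,0,0,0.5],[-0.6,0.07,0,0,0,0,0.5],[0,0,0,0,0,0,0.5]])

```text
time_s: 5.95
position: [0.4421, 0.3477, 0.1169]
eef_rot: [0.0, 0.745, 0.667, 0.0]
ft_force: [-2.2, -3.0, 7.6]
width: 0.095
grip_force: 29.3
```

Call:
jog_arm(increments=[[-0.4,0.04,0,0,0,0,0.5],[-0.4,0.04,0,0,0,0,0.5],[-0.4,0.04,0,0,0,0,0.5],[-0.4,0.04,0,0,0,0,0.5],[0,0,0,0,0,0,0.5]])

```text
time_s: 6.45
position: [0.4266, 0.3494, 0.1169]
eef_rot: [0.0, 0.745, 0.667, 0.001]
ft_force: [-1.2, -1.2, 7.6]
width: 0.096
grip_force: 29.2
```

Call:
jog_arm(increments=[[-0.4,0.04,0,0,0,0,0.5],[-0.4,0.04,0,0,0,0,0.5],[-0.4,0.04,0,0,0,0,0.5]])

```text
time_s: 6.75
position: [0.4153, 0.3506, 0.1169]
eef_rot: [0.001, 0.745, 0.667, 0.001]
ft_force: [1.1, -0.5, 6.5]
width: 0.099
grip_force: 29.4
```

Call:
jog_arm(increments=[[-0.4,0.04,0,0,0,0,0.5],[-0.4,0.04,0,0,0,0,0.5],[-0.4,0.04,0,0,0,0,0.5]])

```text
time_s: 7.05
position: [0.4033, 0.3519, 0.117]
eef_rot: [0.001, 0.745, 0.667, 0.001]
ft_force: [2.3, -1.1, 5.6]
width: 0.095
grip_force: 29.4
```

Call:
jog_arm(increments=[[-0.4,0.04,0,0,0,0,0.5],[-0.4,0.04,0,0,0,0,0.5],[-0.4,0.04,0,0,0,0,0.5]])

```text
time_s: 7.35
position: [0.3913, 0.3532, 0.1169]
eef_rot: [0.0, 0.745, 0.667, 0.001]
ft_force: [1.1, -0.7, 6.8]
width: 0.098
grip_force: 29.4
```

Call:
jog_arm(increments=[[-0.4,0.04,0,0,0,0,0.5],[-0.4,0.04,0,0,0,0,0.5],[-0.4,0.04,0,0,0,0,0.5]])

```text
time_s: 7.65
position: [0.3823, 0.3542, 0.117]
eef_rot: [0.003, 0.745, 0.667, 0.004]
ft_force: [29.9, -6.9, -8.7]
width: 0.09
grip_force: 30.5
```

Call:
jog_arm(increments=[[0.15,0,0,0,0,0,3],[0,0,0,0,0,0,3],[0,0,0,0,0,0,3],[0,0,3,0,0,0,3],[0,0,4,0,0,0,3],[0,0,4,0,0,0,3],[0,0,4,0,0,0,3],[1.5,-2,4,0,0,0.05,3],[2,-4,2,0,0,0.05,3],[2,-4,0,0,0,0.05,3],[1.5,-4.5,0,0,0,0.05,3],[1,-4.5,0,0,0,0.05,3]])

```text
time_s: 8.85
position: [0.4605, 0.1625, 0.3257]
eef_rot: [-0.0, 0.655, 0.756, -0.0]
ft_force: [-0.0, 0.2, 0.4]
width: 0.338
grip_force: 0.0
```

Call:
jog_arm(increments=[[1,-4.5,0,0,0,0,3],[1,-4.5,0,0,0,0,3],[1,-4.5,0,0,0,0,3],[0.5,-4.5,0,0,0,0,3],[0,-4.5,0,0,0,0,3],[0,0,0,0,0,0,3],[0,0,0,0,0,0,3]])

```text
time_s: 9.55
position: [0.495, -0.0612, 0.3256]
eef_rot: [-0.001, 0.657, 0.754, 0.0]
ft_force: [0.3, -0.7, 0.6]
width: 0.344
grip_force: 0.0
```

```bash
python3 - <<'E'
from h import *
st();C=wrist("pics/w3.png")
for n in("pot_a","drawer_floor","drawer_handle"):print(n,[(np.round(d["point"]),round(d["confidence"],2)) for d in r.spot_point(n,"wrist")])
im=r.get_image("top");a=im["pixels"][:,:,::-1];cv2.imwrite("pics/top1.png",a)
for n in("pot_a","drawer_floor","drawer_handle"):print(n,[(np.round(d["point"]),round(d["confidence"],2)) for d in r.spot_point(n,"top")])
w=cv2.imread("pics/w3.png")
t=cv2.resize(a[150:350,180:380],(480,480),interpolation=cv2.INTER_CUBIC)
o=np.zeros((480,800,3),np.uint8);o[:300,:400]=cv2.resize(w[0:480],(400,300));
cv2.imwrite("pics/w3c.png",w)
cv2.imwrite("pics/top1c.png",t)
E
```

```text
t 9.55 pos [ 0.495  -0.0612  0.3256] yang 7.9 zax [-0.001  0.001 -1.   ] F [ 0.34 -0.71  0.61] w 30.3 g 0.0 q [-0.36  0.24  1.26  0.    1.65 -0.5 ]
pot_a [(array([432., 204.]), 0.92), (array([260., 173.]), 0.87), (array([506., 316.]), 0.76), (array([170., 253.]), 0.68), (array([357., 136.]), 0.59), (array([519., 100.]), 0.24)]
drawer_floor []
drawer_handle []
pot_a [(array([391., 331.]), 0.94), (array([399., 168.]), 0.93), (array([330., 254.]), 0.79), (array([425., 306.]), 0.79), (array([356., 216.]), 0.44), (array([351., 289.]), 0.44)]
drawer_floor [(array([228., 258.]), 0.9), (array([352., 290.]), 0.52)]
drawer_handle [(array([211., 304.]), 0.89)]
```

View pics/w3.png

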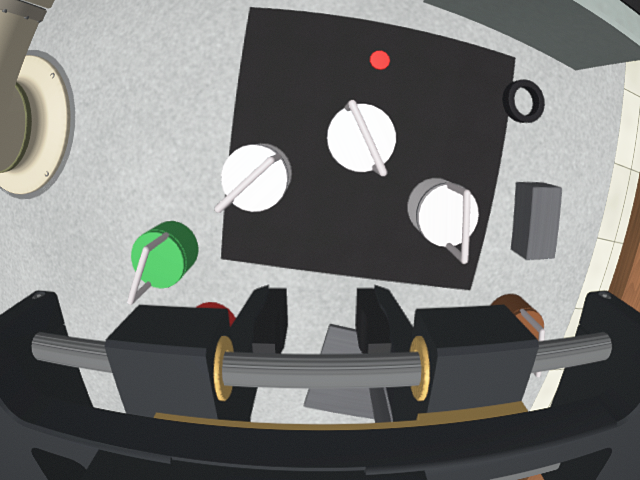

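Bars are now at (467,193)-(465,262), (352,102)-(383,173) and (275,157)-(219,209), and nothing looks knocked.

```bash
python3 - <<'E'
from h import *
C=pickle.load(open("pics/w3.png.pkl","rb"));D=pickle.load(open("pics/w1.png.pkl","rb"))
for n,a,b,o,a1,b1 in(("P1",(467,193),(465,262),(432,204),(531,172),(537,233)),("P2",(352,102),(383,173),(357,136),(418,119),(457,175)),("P3",(275,157),(219,209),(260,173),(358,184),(319,242))):
    A,B=wz(C,a,.115),wz(C,b,.115);d=A-B
    print(n,(A+B)/2,"ang",np.degrees(np.arctan2(d[1],d[0])).round(1),np.hypot(*d).round(3),"orig0",wz(C,o,0),meet(C,a,D,a1),meet(C,b,D,b1))
print("floor",atz("top",(228,258),.018),"handle",atz("top",(211,304),.135))
E
```

```text
P1 [ 0.648  -0.0575] ang 102.4 0.075 orig0 [ 0.643 -0.054] (array([ 0.632, -0.018,  0.136]), np.float64(0.0027)) (array([ 0.658, -0.095,  0.111]), np.float64(0.0001))
P2 [0.53   0.0155] ang 122.4 0.075 orig0 [0.53  0.017] (array([0.509, 0.046, 0.123]), np.float64(0.0015)) (array([ 0.549, -0.016,  0.118]), np.float64(0.0011))
P3 [ 0.4195 -0.044 ] ang 48.7 0.077 orig0 [ 0.415 -0.046] (array([ 0.443, -0.017,  0.103]), np.float64(0.0026)) (array([ 0.394, -0.073,  0.117]), np.float64(0.001))
floor [0.52  0.333] handle [0.379 0.35 ]
```

Call:
jog_arm(increments=[[3.85,0.1,-1,0,0,0.035,3],[3.85,0.1,-2,0,0,0,3],[3.85,0.1,-2,0,0,0,3],[3.85,0.1,-2,0,0,0,3],[0,0,-4,0,0,0,3],[0,0,-4,0,0,0,3],[0,0,-4,0,0,0,3],[0,0,-3,0,0,0,3],[0,0,-1,0,0,0,3],[0,0,0,0,0,0,3]])

```text
time_s: 10.95
position: [0.6491, -0.0567, 0.0951]
eef_rot: [-0.001, 0.642, 0.766, -0.0]
ft_force: [0.0, 0.5, -0.3]
width: 0.339
grip_force: 0.0
```

Call:
jog_arm(increments=[[0,0,0,0,0,0,0.3],[0,0,0,0,0,0,0.3],[0,0,0,0,0,0,0.3],[0,0,0,0,0,0,0.3],[0,0,0,0,0,0,0.3]])

```text
time_s: 11.45
position: [0.6496, -0.0571, 0.0973]
eef_rot: [0.001, 0.643, 0.766, 0.0]
ft_force: [-2.3, 0.5, 6.5]
width: 0.073
grip_force: 28.7
```

Call:
jog_arm(increments=[[0,0,1,0,0,0,0.3],[0,0,2,0,0,0,0.3],[0,0,3,0,0,0,0.3],[0,0,3,0,0,0,0.3],[0,0,0,0,0,0,0.3],[0,0,0,0,0,0,0.3],[0,0,0,0,0,0,0.3],[0,0,0,0,0,0,0.3]])

```text
time_s: 12.25
position: [0.6488, -0.0569, 0.1843]
eef_rot: [-0.001, 0.643, 0.766, -0.001]
ft_force: [-0.7, 0.8, -2.4]
width: 0.071
grip_force: 29.7
```

Call:
jog_arm(increments=[[-1,0,4,0,0,-0.14,0.3],[-1,0,4,0,0,-0.14,0.3],[-1,0,4,0,0,-0.14,0.3],[-1,0,4,0,0,-0.14,0.3],[-2.1,-3.4,1,0,0,-0.14,0.3],[-2.1,-3.4,1,0,0,-0.14,0.3],[-2.1,-3.4,1,0,0,-0.14,0.3],[-2.1,-3.4,1,0,0,-0.14,0.3],[-2.1,-3.4,1,0,0,-0.14,0.3],[-2.1,-3.4,1,0,0,-0.14,0.3],[-2.1,-3.4,1,0,0,-0.14,0.3],[-2.1,-3.4,1,0,0,-0.12,0.3]])

```text
time_s: 13.45
position: [0.4403, -0.3302, 0.4256]
eef_rot: [-0.001, 0.999, 0.04, -0.0]
ft_force: [0.0, 0.0, -2.7]
width: 0.071
grip_force: 29.8
```

Call:
jog_arm(increments=[[0,0,0,0,0,0,0.3],[0,0,0,0,0,0,0.3],[0,0,0,0,0,0,0.3],[0,0,0,0,0,0,0.3]])

```text
time_s: 13.85
position: [0.4419, -0.328, 0.4256]
eef_rot: [-0.0, 0.999, 0.044, -0.0]
ft_force: [0.4, -0.6, -2.4]
width: 0.071
grip_force: 30.0
```

```bash
python3 - <<'E'
from h import *
st();C=wrist("pics/w4.png");st()
for n in("hook0","rack"):print(n,[(np.round(d["point"]),round(d["confidence"],2)) for d in r.spot_point(n,"wrist")])
E
```

```text
t 13.85 pos [ 0.4419 -0.328   0.4256] yang -85.0 zax [-0.     0.001 -1.   ] F [ 0.37 -0.59 -2.4 ] w 6.2 g 30.0 q [-0.85  0.33  0.85  0.    1.96  0.63]
t 13.9 pos [ 0.4418 -0.3281  0.4257] yang -85.0 zax [-0.  0. -1.] F [ 0.56 -0.44 -1.04] w 6.4 g 30.0 q [-0.85  0.33  0.85  0.    1.96  0.63]
hook0 [(array([330., 108.]), 0.61), (array([ 3., 90.]), 0.3)]
rack [(array([332.,  92.]), 0.58)]
```

View pics/w4.png

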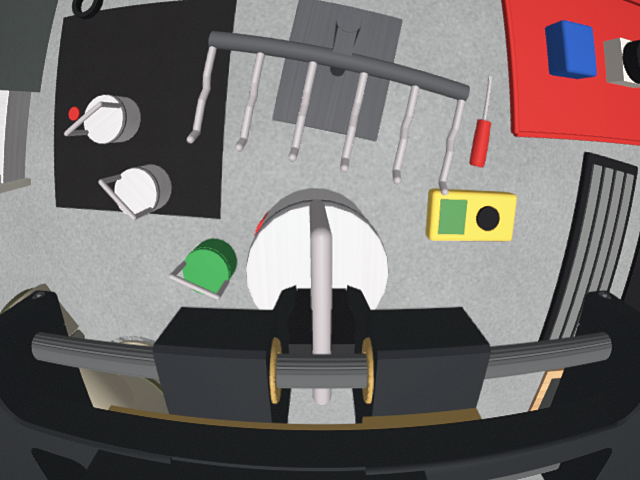

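Six prongs show, with tips from (193,137) to (444,189), roots from (211,47) to (464,98), and the held pot's bar vertical in the gripper.

```bash
python3 - <<'E'
from h import *
C=pickle.load(open("pics/w4.png.pkl","rb"))
tips=[(193,138),(239,148),(293,157),(345,165),(397,179),(444,189)];roots=[(211,46),(262,55),(313,63),(363,72),(415,86),(464,97)]
t=np.array([wz(C,p,.262) for p in tips]);q=np.array([wz(C,p,.25) for p in roots])
print(t.tolist(),q.tolist())
for a in(t,q):
    d=np.polyfit(a[:,1],a[:,0],1);print("yaw",np.degrees(-np.arctan(d[0])))
print("tip mids",(t[0::2]+t[1::2])/2,"root mids",(q[0::2]+q[1::2])/2, np.linalg.norm(t-q,axis=1))
print("xbar ends",wz(C,(210,38),.25),wz(C,(468,92),.25))
for k,p in enumerate(((205,90),(251,101),(303,109),(355,118),(405,131),(455,143))):print(wz(C,p,.247))
E
```

```text
[[0.506, -0.211], [0.5, -0.253], [0.495, -0.299], [0.492, -0.343], [0.485, -0.388], [0.481, -0.431]] [[0.59, -0.217], [0.582, -0.264], [0.577, -0.308], [0.574, -0.351], [0.567, -0.397], [0.565, -0.444]]
yaw -6.371313938907967
yaw -6.261369588851536
tip mids [[ 0.503  -0.232 ]
 [ 0.4935 -0.321 ]
 [ 0.483  -0.4095]] root mids [[ 0.586  -0.2405]
 [ 0.5755 -0.3295]
 [ 0.566  -0.4205]] [0.08421401 0.08273452 0.08249242 0.08238932 0.08249242 0.085     ]
xbar ends [ 0.597 -0.216] [ 0.571 -0.447]
[ 0.55  -0.215]
[ 0.541 -0.257]
[ 0.536 -0.303]
[ 0.533 -0.348]
[ 0.527 -0.393]
[ 0.522 -0.441]
```

```bash
python3 - <<'E'
from h import *
C=pickle.load(open("pics/w4.png.pkl","rb"))
a=cv2.imread("pics/w4.png")[25:205,180:480].copy()
a=cv2.resize(a,(800,480),interpolation=cv2.INTER_CUBIC);k=800/300
u=np.array([.994,-.11]);v=np.array([.11,.994]);o=np.array([.584,-.3315])
for h in(.09,0,-.09):
  for d,c in((.045,(0,0,255)),(.05,(0,255,0))):
    p=[tuple(int(z) for z in (proj(C,[*(o-u*d+v*(h+s)),.25])-[180,25])*k) for s in(-.03,.03)];cv2.line(a,*p,c,1)
cv2.imwrite("pics/w4c.png",a)
print(wz(C,(330,108),.25))
E
```

```text
[ 0.539 -0.326]
```

View pics/w4c.png

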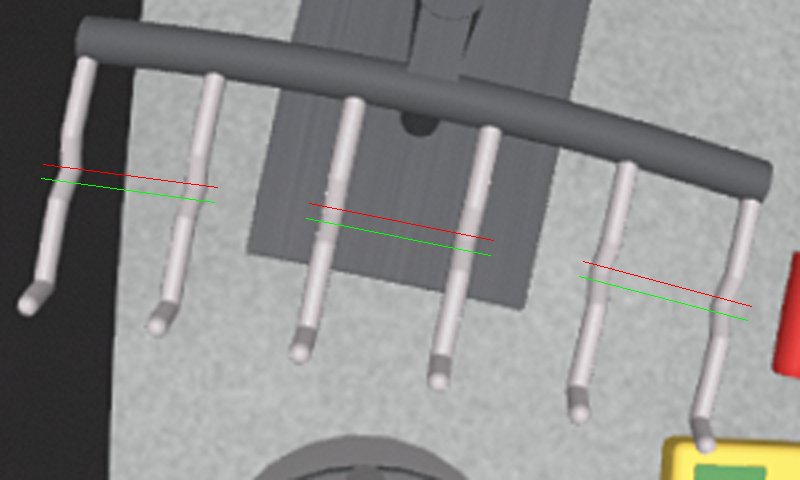

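```bash
python3 - <<'E'
from h import *
C=pickle.load(open("pics/w4.png.pkl","rb"))
for z in (.444,):
  a,b=wz(C,(320,230),z),wz(C,(322,400),z);d=a-b;print(a,b,(a+b)/2,np.hypot(*d),np.degrees(np.arctan2(d[1],d[0])))
E
```

```text
[ 0.482 -0.323] [ 0.405 -0.331] [ 0.4435 -0.327 ] 0.07741446893184757 5.931526924919771
```

Call:
jog_arm(increments=[[-0.42,-0.74,0,0,0,0.137,0.3],[-0.42,-0.74,0,0,0,0.137,0.3],[-0.42,-0.74,0,0,0,0.137,0.3],[-0.42,-0.74,0,0,0,0.137,0.3],[-0.42,-0.74,0,0,0,0.137,0.3],[-0.42,-0.74,0,0,0,0.137,0.3],[-0.42,-0.74,0,0,0,0.137,0.3],[-0.42,-0.74,0,0,0,0.137,0.3],[-0.42,-0.74,0,0,0,0.137,0.3],[-0.42,-0.74,0,0,0,0.137,0.3],[0,0,0,0,0,0,0.3],[0,0,0,0,0,0,0.3]])

```text
time_s: 15.2
position: [0.3995, -0.4026, 0.4259]
eef_rot: [-0.0, 0.748, 0.664, 0.0]
ft_force: [0.2, 0.7, -1.5]
width: 0.073
grip_force: 30.0
```

```bash
python3 - <<'E'
from h import *
st()
E
```

```text
t 15.2 pos [ 0.3995 -0.4026  0.4259] yang -6.8 zax [ 0.  0. -1.] F [ 0.19  0.74 -1.52] w 6.4 g 30.0 q [-1.    0.37  0.8   0.    1.98 -0.88]
```

Call:
jog_arm(increments=[[0,0,-4,0,0,0,0.3],[0,0,-4,0,0,0,0.3],[0,0,-4,0,0,0,0.3],[0,0,-3,0,0,0,0.3],[0,0,-1.4,0,0,0.01,0.3],[0,0,0,0,0,0,0.3],[2,-0.23,0,0,0,0,0.3],[2.5,-0.28,0,0,0,0,0.3],[2.5,-0.28,0,0,0,0,0.3],[2.5,-0.28,0,0,0,0,0.3],[2.2,-0.26,0,0,0,0,0.3],[1.25,-0.15,0,0,0,0,0.3]])

```text
time_s: 16.4
position: [0.5307, -0.4174, 0.2631]
eef_rot: [0.001, 0.744, 0.669, 0.0]
ft_force: [-0.9, -0.0, -1.9]
width: 0.072
grip_force: 30.0
```

Call:
jog_arm(increments=[[0,0,0,0,0,0,0.3],[0,0,-1,0,0,0,0.3],[0,0,-1,0,0,0,0.3],[0,0,-0.5,0,0,0,0.3],[0,0,0,0,0,0,0.3]])

```text
time_s: 16.9
position: [0.5281, -0.4176, 0.2359]
eef_rot: [-0.001, 0.743, 0.669, 0.0]
ft_force: [-0.9, -0.2, -1.8]
width: 0.073
grip_force: 30.0
```

Call:
jog_arm(increments=[[0,0,-0.2,0,0,0,0.3],[0,0,-0.1,0,0,0,0.3],[0,0,0,0,0,0,0.3],[0,0,0,0,0,0,0.3]])

```text
time_s: 17.3
position: [0.5288, -0.4179, 0.2346]
eef_rot: [0.001, 0.743, 0.669, -0.0]
ft_force: [-0.4, 0.4, 2.1]
width: 0.07
grip_force: 29.6
```

```bash
python3 - <<'E'
from h import *
st()
im=r.get_image("scene");a=im["pixels"][:,:,::-1];cv2.imwrite("pics/s1.png",cv2.resize(a[220:420,120:360],(720,600),interpolation=cv2.INTER_CUBIC))
E
```

```text
t 17.3 pos [ 0.5288 -0.4179  0.2346] yang -6.0 zax [ 0.001 -0.001 -1.   ] F [-0.37  0.39  2.12] w 6.1 g 29.6 q [-0.84  0.61  0.91 -0.    1.62 -0.74]
```

View pics/s1.png

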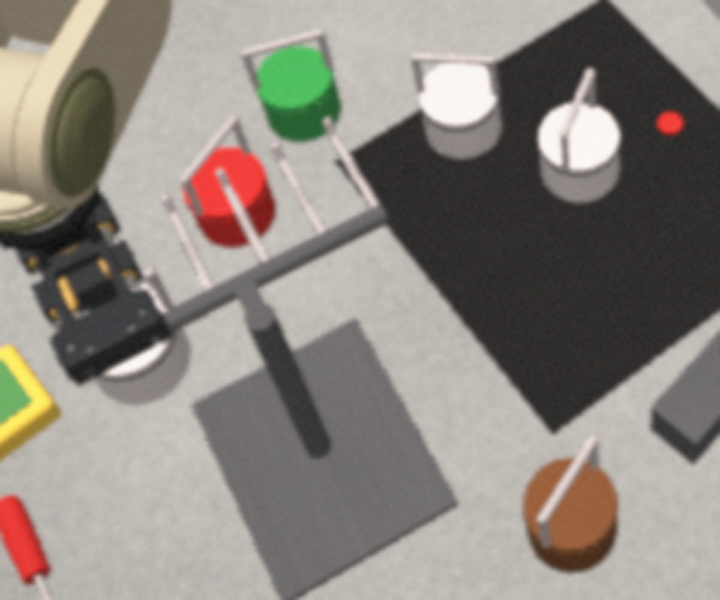

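The hand holds the pot at the last hook with the bar loaded, and the other pots are unmoved, so I'll release it.

Call:
jog_arm(increments=[[0,0,0,0,0,0,1],[0,0,0,0,0,0,2.5],[0,0,0,0,0,0,2.5],[0,0,0,0,0,0,2.5],[0,0,2,0,0,0,2.5],[0,0,3,0,0,0,2.5],[0,0,3,0,0,0,2.5],[0,0,3,0,0,0,2.5],[-2,3,0,0,0,0.05,3],[-2,4.5,0,0,0,0.1,3],[-1,4.5,0,0,0,0.1,3],[0,4.5,0,0,0,0.1,3]])

```text
time_s: 18.55
position: [0.4775, -0.2512, 0.3443]
eef_rot: [0.0, 0.614, 0.789, -0.0]
ft_force: [0.3, 0.6, -0.1]
width: 0.342
grip_force: 0.0
```

Call:
jog_arm(increments=[[0,4.5,0,0,0,0.1,3],[0,4.5,0,0,0,0.1,3],[0,4.5,0,0,0,0.1,3],[0,4.5,0,0,0,0,3],[0,0,0,0,0,0,3],[0,0,0,0,0,0,3]])

```text
time_s: 19.15
position: [0.4788, -0.0723, 0.3442]
eef_rot: [0.0, 0.49, 0.872, -0.0]
ft_force: [-0.2, -1.0, 0.7]
width: 0.34
grip_force: 0.0
```

```bash
python3 - <<'E'
from h import *
st();C=wrist("pics/w5.png")
for n in("pot_a",):print(n,[(np.round(d["point"]),round(d["confidence"],2)) for d in r.spot_point(n,"wrist")])
print([(np.round(d["extent"]),round(d["confidence"],2)) for d in r.search_frame("pot_a","wrist")])
print("expect",proj(C,[.53,.015,0]),proj(C,[.415,-.046,0]))
r.get_image("scene")
print([(np.round(d["point"]),round(d["confidence"],2)) for d in r.spot_point("pot_a","scene")])
M=P(cams()["scene"]);q=M@np.r_[.529,-.416,.137,1];print("hung expect",q[:2]/q[2])
E
```

```text
t 19.15 pos [ 0.4788 -0.0723  0.3442] yang 31.3 zax [ 0. -0. -1.] F [-0.15 -1.    0.68] w 30.0 g 0.0 q [-0.39  0.2   1.25 -0.    1.69 -0.94]
pot_a [(array([182., 269.]), 0.87), (array([390., 153.]), 0.78), (array([172., 181.]), 0.69), (array([290., 148.]), 0.55)]
[(array([245., 118., 323., 184.]), 0.79), (array([143., 245., 209., 306.]), 0.77), (array([116., 154., 202., 221.]), 0.77), (array([360., 120., 429., 199.]), 0.72), (array([443.,   0., 640., 190.]), 0.57)]
expect [387.53717121 154.4626608 ] [288.88643485 148.0271819 ]
[(array([221., 258.]), 0.9), (array([311., 394.]), 0.82), (array([201., 289.]), 0.82), (array([158., 322.]), 0.7), (array([274., 259.]), 0.58), (array([312., 276.]), 0.57)]
hung expect [169.55869042 340.08056428]
```

View pics/w5.png

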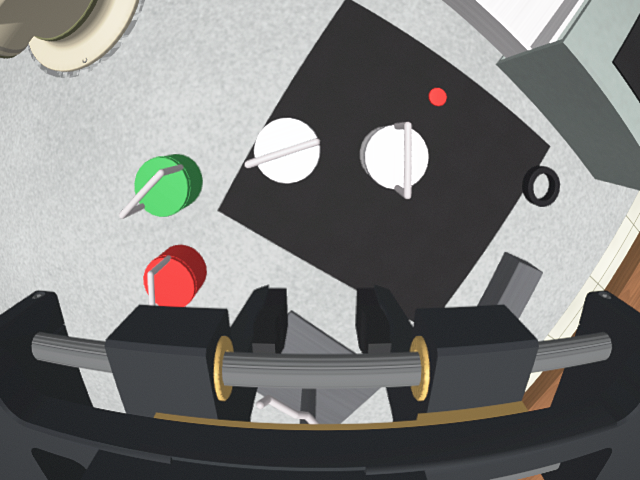

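Both remaining pots are where expected. P2's bar at (408,124)-(407,196) is aligned with the gripper.

Call:
jog_arm(increments=[[1.7,2.9,-1,0,0,0.015,3],[1.7,2.9,-2,0,0,0,3],[1.72,2.93,-3,0,0,0,3],[0,0,-4,0,0,0,3],[0,0,-4,0,0,0,3],[0,0,-4,0,0,0,3],[0,0,-4,0,0,0,3],[0,0,-2,0,0,0,3],[0,0,-0.8,0,0,0,3],[0,0,0,0,0,0,3],[0,0,0,0,0,0,0.3],[0,0,0,0,0,0,0.3]])

```text
time_s: 20.6
position: [0.5307, 0.0143, 0.0972]
eef_rot: [0.001, 0.484, 0.875, 0.0]
ft_force: [-0.5, -0.5, 0.2]
width: 0.184
grip_force: 0.0
```

Call:
jog_arm(increments=[[0,0,0,0,0,0,0.3],[0,0,0,0,0,0,0.3],[0,0,0,0,0,0,0.3],[0,0,1,0,0,0,0.3],[0,0,3,0,0,0,0.3],[0,0,4,0,0,0,0.3],[0,0,4,0,0,0,0.3],[0,0,0,0,0,0,0.3],[0,0,0,0,0,0,0.3],[0,0,0,0,0,0,0.3],[0,0,0,0,0,0,0.3]])

```text
time_s: 21.7
position: [0.5295, 0.0146, 0.2146]
eef_rot: [-0.001, 0.484, 0.875, -0.0]
ft_force: [-0.8, 0.5, -2.1]
width: 0.072
grip_force: 29.8
```

```bash
python3 - <<'E'
from h import *
st();r.get_image("top");st()
print([(np.round(d["point"]),round(d["confidence"],2)) for d in r.spot_point("drawer_floor","top")],[(np.round(d["point"]),round(d["confidence"],2)) for d in r.spot_point("drawer_handle","top")])
st()
E
```

```text
t 21.7 pos [0.5295 0.0146 0.2146] yang 32.1 zax [-0.003  0.001 -1.   ] F [-0.85  0.51 -2.07] w 6.4 g 29.8 q [-0.2   0.37  1.39  0.    1.38 -0.76]
t 21.75 pos [0.5296 0.0146 0.2147] yang 32.1 zax [-0.003  0.001 -1.   ] F [ 0.16 -0.49 -2.62] w 6.6 g 29.8 q [-0.2   0.37  1.39  0.    1.38 -0.76]
[(array([227., 260.]), 0.81)] [(array([208., 302.]), 0.85)]
t 21.85 pos [0.5298 0.0146 0.2152] yang 32.1 zax [-0.002  0.    -1.   ] F [ 0.48 -0.95 -2.35] w 6.7 g 29.8 q [-0.2   0.37  1.39  0.    1.38 -0.76]
```

Call:
jog_arm(increments=[[0,0,4,0,0,0,0.3],[0,0,4,0,0,0,0.3],[0,0,4,0,0,0,0.3],[0,0,4,0,0,0,0.3],[-1.4,-2.97,0.5,0,0,-0.084,0.3],[-1.4,-2.97,0,0,0,-0.084,0.3],[-1.4,-2.97,0,0,0,-0.084,0.3],[-1.4,-2.97,0,0,0,-0.084,0.3],[-1.4,-2.97,0,0,0,-0.084,0.3],[-1.4,-2.97,0,0,0,-0.084,0.3],[-1.4,-2.97,0,0,0,-0.084,0.3],[-1.2,-2.97,0,0,0,-0.084,0.3]])

```text
time_s: 23.05
position: [0.4192, -0.2241, 0.3807]
eef_rot: [-0.0, 0.747, 0.665, -0.0]
ft_force: [0.3, 0.4, -2.8]
width: 0.07
grip_force: 29.8
```

Call:
jog_arm(increments=[[0,0,0,0,0,0,0.3],[0,0,0,0,0,0,0.3],[0,0,0,0,0,0,0.3]])

```text
time_s: 23.35
position: [0.4203, -0.2224, 0.3809]
eef_rot: [-0.0, 0.745, 0.667, 0.0]
ft_force: [-0.7, 0.2, -1.6]
width: 0.071
grip_force: 29.9
```

```bash
python3 - <<'E'
from h import *
st()
E
```

```text
t 23.35 pos [ 0.4203 -0.2224  0.3809] yang -6.3 zax [-0.  0. -1.] F [-0.67  0.19 -1.56] w 6.3 g 29.9 q [-0.74  0.18  1.18  0.    1.78 -0.63]
```

Call:
jog_arm(increments=[[0,0,-4,0,0,0,0.3],[0,0,-4,0,0,0,0.3],[0,0,-3,0,0,0,0.3],[0,0,-0.85,0,0,0,0.3],[0,0,0,0,0,0,0.3],[2,-0.23,0,0,0,0,0.3],[2.5,-0.28,0,0,0,0,0.3],[2.5,-0.28,0,0,0,0,0.3],[2.5,-0.28,0,0,0,0,0.3],[2.2,-0.25,0,0,0,0,0.3],[1.17,-0.14,0,0,0,0,0.3],[0,0,0,0,0,0,0.3]])

```text
time_s: 24.55
position: [0.5503, -0.2377, 0.2638]
eef_rot: [0.001, 0.745, 0.667, 0.0]
ft_force: [-0.5, 0.5, -1.5]
width: 0.072
grip_force: 29.9
```

Call:
jog_arm(increments=[[0,0,-1,0,0,0,0.3],[0,0,-1,0,0,0,0.3],[0,0,-0.5,0,0,0,0.3],[0,0,-0.2,0,0,0,0.3],[0,0,-0.2,0,0,0,0.3],[0,0,0,0,0,0,0.3],[0,0,0,0,0,0,0.3]])

```text
time_s: 25.25
position: [0.5486, -0.2377, 0.234]
eef_rot: [0.0, 0.746, 0.666, -0.0]
ft_force: [-2.9, 0.5, 0.6]
width: 0.07
grip_force: 29.4
```

Call:
jog_arm(increments=[[0,0,-0.15,0,0,0,0.3],[0,0,0,0,0,0,0.3],[0,0,0,0,0,0,0.3]])

```text
time_s: 25.55
position: [0.5488, -0.2378, 0.2334]
eef_rot: [0.001, 0.746, 0.666, 0.0]
ft_force: [-3.3, 0.8, 8.3]
width: 0.069
grip_force: 28.7
```

```bash
python3 - <<'E'
from h import *
st();a=r.get_image("scene")["pixels"][:,:,::-1];cv2.imwrite("pics/s2.png",cv2.resize(a[220:420,120:360],(720,600),interpolation=cv2.INTER_CUBIC))
E
```

```text
t 25.55 pos [ 0.5488 -0.2378  0.2334] yang -6.4 zax [ 0.002 -0.001 -1.   ] F [-3.34  0.78  8.29] w 6.1 g 28.7 q [-0.61  0.47  1.17 -0.    1.5  -0.49]
```

View pics/s2.png

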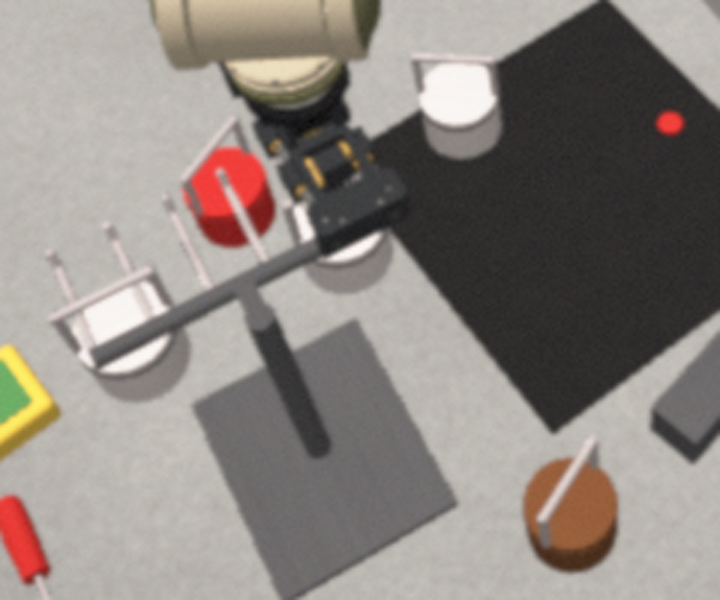

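The first pot hangs on the far hook at (110,300), and the second is resting on its hook. I'll release it.

Call:
jog_arm(increments=[[0,0,0,0,0,0,1],[0,0,0,0,0,0,2.5],[0,0,0,0,0,0,2.5],[0,0,0,0,0,0,2.5],[0,0,2,0,0,0,2.5],[0,0,3,0,0,0,2.5],[0,0,3,0,0,0,2.5],[0,0,3,0,0,0,2.5],[-4,2,0,0,0,-0.1,3],[-4,2,0,0,0,-0.1,3],[-3,3,0,0,0,-0.1,3],[-2,4,0,0,0,-0.1,3]])

```text
time_s: 26.8
position: [0.417, -0.1272, 0.3419]
eef_rot: [0.0, 0.865, 0.502, -0.0]
ft_force: [1.1, -0.1, 0.6]
width: 0.34
grip_force: 0.0
```

Call:
jog_arm(increments=[[0,1,0,0,0,-0.1,3],[0,0,0,0,0,-0.09,3],[0,0,0,0,0,0,3],[0,0,0,0,0,0,3]])

```text
time_s: 27.2
position: [0.4188, -0.1178, 0.3419]
eef_rot: [-0.0, 0.907, 0.422, -0.0]
ft_force: [0.4, 0.4, -0.4]
width: 0.341
grip_force: 0.0
```

```bash
python3 - <<'E'
from h import *
st();C=wrist("pics/w6.png")
print([(np.round(d["point"]),round(d["confidence"],2)) for d in r.spot_point("pot_a","wrist")])
print("expect",proj(C,[.415,-.046,0]),proj(C,[.442,-.0165,.115]),proj(C,[.393,-.0735,.115]))
r.get_image("scene")
print([(np.round(d["point"]),round(d["confidence"],2)) for d in r.spot_point("pot_a","scene")])
E
```

```text
t 27.2 pos [ 0.4188 -0.1178  0.3419] yang -40.1 zax [-0.  0. -1.] F [ 0.35  0.38 -0.35] w 30.0 g 0.0 q [-0.55  0.11  1.37 -0.    1.66  0.15]
[(array([536., 340.]), 0.88), (array([282., 152.]), 0.85), (array([493., 219.]), 0.8), (array([361., 300.]), 0.75), (array([556.,  75.]), 0.66), (array([275., 268.]), 0.64)]
expect [283.38016332 151.56811796] [273.08620066 117.10809214] [273.59774403 191.23920219]
[(array([235., 305.]), 0.94), (array([199., 293.]), 0.9), (array([216., 256.]), 0.84), (array([166., 340.]), 0.77), (array([310., 393.]), 0.65), (array([271., 259.]), 0.58), (array([370., 164.]), 0.36), (array([385., 308.]), 0.32)]
```

View pics/w6.png

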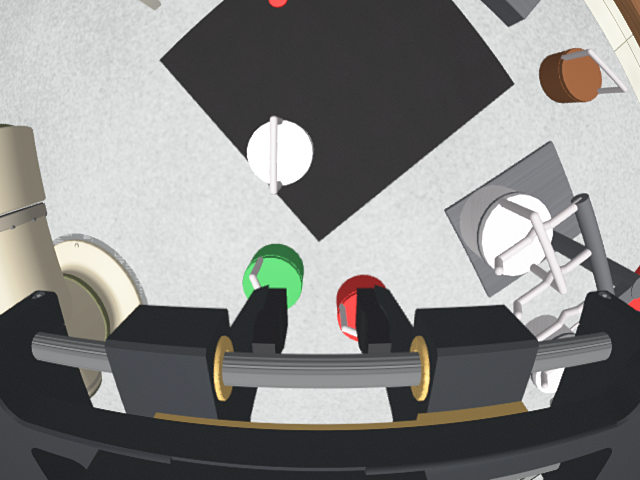

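P3's bar at (275,118)-(275,191) is as expected, and P2 hangs on its hook. Grasping P3 next.

Call:
jog_arm(increments=[[0,2.4,-1,0,0,0,3],[0,2.4,-2,0,0,0,3],[0,2.5,-3,0,0,0,3],[0,0,-4,0,0,0,3],[0,0,-4,0,0,0,3],[0,0,-4,0,0,0,3],[0,0,-4,0,0,0,3],[0,0,-1.8,0,0,0,3],[0,0,-0.8,0,0,0,3],[0,0,0,0,0,0,3],[0,0,0,0,0,0,0.3],[0,0,0,0,0,0,0.3]])

```text
time_s: 28.6
position: [0.4193, -0.0449, 0.0969]
eef_rot: [0.001, 0.907, 0.421, 0.001]
ft_force: [-0.3, 0.2, -0.5]
width: 0.186
grip_force: 0.0
```

Call:
jog_arm(increments=[[0,0,0,0,0,0,0.3],[0,0,0,0,0,0,0.3],[0,0,0,0,0,0,0.3],[0,0,1,0,0,0,0.3],[0,0,3,0,0,0,0.3],[0,0,4,0,0,0,0.3],[0,0,4,0,0,0,0.3],[0,0,0,0,0,0,0.3],[0,0,0,0,0,0,0.3],[0,0,0,0,0,0,0.3],[0,0,0,0,0,0,0.3]])

```text
time_s: 29.7
position: [0.418, -0.0444, 0.2144]
eef_rot: [-0.001, 0.907, 0.421, -0.001]
ft_force: [0.2, 0.4, -6.7]
width: 0.077
grip_force: 30.2
```

```bash
python3 - <<'E'
from h import *
st();r.get_image("top");st()
print([(np.round(d["extent"]),round(d["confidence"],2)) for d in r.search_frame("drawer_floor","top")])
E
```

```text
t 29.7 pos [ 0.418  -0.0444  0.2144] yang -40.2 zax [-0.003  0.001 -1.   ] F [ 0.19  0.4  -6.66] w 6.8 g 30.2 q [-0.39  0.18  1.67 -0.    1.3   0.31]
t 29.75 pos [ 0.4182 -0.0445  0.2146] yang -40.2 zax [-0.003  0.001 -1.   ] F [-0.92 -0.58 -5.06] w 6.5 g 30.2 q [-0.39  0.18  1.67  0.    1.3   0.31]
[(array([171., 224., 264., 304.]), 0.76)]
```

Call:
jog_arm(increments=[[0,0,3,0,0,0,0.3],[0,0,4,0,0,0,0.3],[0,0,4,0,0,0.06,0.3],[0,1,4,0,0,0.066,0.3],[1.2,4,0,0,0,0.066,0.3],[1.2,4,0,0,0,0.066,0.3],[1.2,4,0,0,0,0.066,0.3],[1.2,4,0,0,0,0.066,0.3],[1.2,4,0,0,0,0.066,0.3],[1.2,4,0,0,0,0.066,0.3],[1.2,2,0,0,0,0.066,0.3],[0,0,0,0,0,0,0.3]])

```text
time_s: 31.0
position: [0.5035, 0.2278, 0.3639]
eef_rot: [-0.001, 0.745, 0.667, -0.001]
ft_force: [0.8, -0.2, -6.5]
width: 0.07
grip_force: 30.3
```

Call:
jog_arm(increments=[[0,0,0,0,0,0,0.3],[0,0,0,0,0,0,0.3],[0,0,0,0,0,0,0.3]])

```text
time_s: 31.3
position: [0.5026, 0.2245, 0.3661]
eef_rot: [0.0, 0.747, 0.665, -0.0]
ft_force: [0.5, -0.7, -4.7]
width: 0.071
grip_force: 30.3
```

```bash
python3 - <<'E'
from h import *
st();C=wrist("pics/w7.png");st()
print([(np.round(d["point"]),round(d["confidence"],2)) for d in r.spot_point("drawer_floor","wrist")])
E
```

```text
t 31.3 pos [0.5026 0.2245 0.3661] yang -6.6 zax [-0. -0. -1.] F [ 0.53 -0.68 -4.73] w 6.3 g 30.3 q [ 0.21  0.33  1.02 -0.    1.79  0.32]
t 31.35 pos [0.5026 0.2246 0.3662] yang -6.6 zax [ 0. -0. -1.] F [-0.61  0.11 -5.05] w 6.5 g 30.3 q [ 0.21  0.33  1.02 -0.    1.79  0.32]
[(array([325., 102.]), 0.56)]
```

View pics/w7.png

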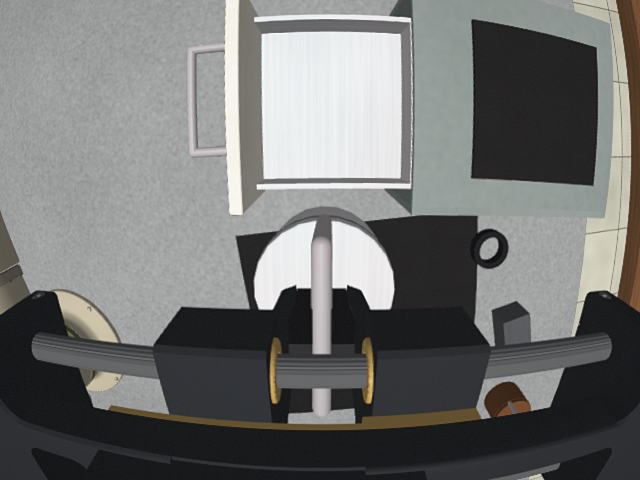

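Drawer fully open, floor corners about (262,33), (403,33), (403,180), (264,180); the pot hangs level in the gripper.

```bash
python3 - <<'E'
from h import *
C=pickle.load(open("pics/w7.png.pkl","rb"))
cab=np.array([.604,.332]);u=np.array([.994,-.108]);v=np.array([.108,.994])
for p,z in(((262,33),.018),((403,33),.018),((403,180),.018),((264,180),.018),((325,102),.018),((192,155),.135),((190,47),.135),((412,189),.165),((228,213),.16)):
    w=wz(C,p,z);print(p,w,"uv",np.round([(w-cab)@u,(w-cab)@v],3))
a,b=wz(C,(322,235),.3855),wz(C,(322,413),.3855);print((a+b)/2,np.hypot(*(a-b)))
E
```

```text
(262, 33) [0.451 0.447] uv [-0.165  0.098]
(403, 33) [0.637 0.427] uv [0.023 0.098]
(403, 180) [0.615 0.226] uv [ 0.022 -0.104]
(264, 180) [0.429 0.247] uv [-0.165 -0.103]
(325, 102) [0.522 0.34 ] uv [-0.082 -0.001]
(192, 155) [0.376 0.297] uv [-0.223 -0.059]
(190, 47) [0.388 0.412] uv [-0.223  0.056]
(412, 189) [0.593 0.238] uv [-0.001 -0.095]
(228, 213) [0.412 0.234] uv [-0.18  -0.118]
[0.503 0.222] 0.08260750571225355
```

Call:
jog_arm(increments=[[0.72,3.9,0,0,0,0.007,0.3],[0.72,3.9,0,0,0,0,0.3],[0.7,3.85,0,0,0,0,0.3],[0,0,0,0,0,0,0.3],[0,0,-4,0,0,0,0.3],[0,0,-4,0,0,0,0.3],[0,0,-4,0,0,0,0.3],[0,0,-4,0,0,0,0.3],[0,0,-4,0,0,0,0.3],[0,0,-3,0,0,0,0.3],[0,0,-1,0,0,0,0.3],[0,0,0,0,0,0,0.3]])

```text
time_s: 32.6
position: [0.524, 0.3412, 0.1255]
eef_rot: [-0.0, 0.744, 0.668, -0.001]
ft_force: [-0.2, -1.3, -4.8]
width: 0.069
grip_force: 30.0
```

Call:
jog_arm(increments=[[0,0,-0.5,0,0,0,0.3],[0,0,-0.1,0,0,0,0.3],[0,0,-0.1,0,0,0,0.3],[0,0,0,0,0,0,0.3],[0,0,0,0,0,0,0.3]])

```text
time_s: 33.1
position: [0.5242, 0.3419, 0.1194]
eef_rot: [0.0, 0.744, 0.668, 0.0]
ft_force: [-0.0, 0.9, -5.7]
width: 0.062
grip_force: 30.1
```

Call:
jog_arm(increments=[[0,0,-0.15,0,0,0,0.3],[0,0,-0.15,0,0,0,0.3],[0,0,0,0,0,0,0.3],[0,0,0,0,0,0,0.3]])

```text
time_s: 33.5
position: [0.5241, 0.3418, 0.1159]
eef_rot: [-0.0, 0.744, 0.668, -0.0]
ft_force: [0.5, -0.3, -5.6]
width: 0.064
grip_force: 30.1
```

Call:
jog_arm(increments=[[0,0,-0.1,0,0,0,0.3],[0,0,0,0,0,0,0.3],[0,0,0,0,0,0,0.3]])

```text
time_s: 33.8
position: [0.5241, 0.3418, 0.1149]
eef_rot: [-0.0, 0.744, 0.668, -0.0]
ft_force: [0.7, 0.2, -4.9]
width: 0.068
grip_force: 30.1
```

Call:
jog_arm(increments=[[0,0,-0.15,0,0,0,0.3],[0,0,0,0,0,0,0.3],[0,0,0,0,0,0,0.3]])

```text
time_s: 34.1
position: [0.5243, 0.3418, 0.1138]
eef_rot: [0.0, 0.744, 0.668, 0.0]
ft_force: [-0.2, -0.6, -2.5]
width: 0.066
grip_force: 29.8
```

Call:
jog_arm(increments=[[0,0,-0.1,0,0,0,0.3],[0,0,0,0,0,0,0.3],[0,0,0,0,0,0,0.3]])

```text
time_s: 34.4
position: [0.5248, 0.3418, 0.1136]
eef_rot: [0.001, 0.744, 0.668, 0.001]
ft_force: [0.0, -2.0, 6.3]
width: 0.068
grip_force: 29.1
```

Call:
jog_arm(increments=[[0,0,0,0,0,0,1],[0,0,0,0,0,0,2.5],[0,0,0,0,0,0,2.5],[0,0,0,0,0,0,2.5],[0,0,2,0,0,0,2.5],[0,0,4,0,0,0,2.5],[0,0,4,0,0,0,3],[0,0,4,0,0,0,3],[0,0,2,0,0,0,3],[-4,0.4,0,0,0,0,3],[-4,0.4,0,0,0,0,3],[-4,0.3,0,0,0,0,3]])

```text
time_s: 35.6
position: [0.4026, 0.3528, 0.2722]
eef_rot: [-0.0, 0.744, 0.668, -0.0]
ft_force: [0.5, 0.5, -0.0]
width: 0.34
grip_force: 0.0
```

Call:
jog_arm(increments=[[-2.2,0.2,0,0,0,0,3],[0,0,0,0,0,0,3],[0,0,0,0,0,0,3]])

```text
time_s: 35.9
position: [0.3825, 0.3549, 0.2726]
eef_rot: [0.0, 0.744, 0.668, 0.0]
ft_force: [-0.1, 0.2, -0.6]
width: 0.341
grip_force: 0.0
```

```bash
python3 - <<'E'
from h import *
st();wrist("pics/w8.png")
a=r.get_image("scene")["pixels"][:,:,::-1];cv2.imwrite("pics/s3.png",cv2.resize(a[120:420,120:480],(720,600),interpolation=cv2.INTER_CUBIC))
E
```

```text
t 35.9 pos [0.3825 0.3549 0.2726] yang -6.1 zax [ 0.001  0.    -1.   ] F [-0.15  0.17 -0.63] w 30.0 g 0.0 q [ 0.52  0.31  1.31 -0.    1.52  0.63]
```

View pics/s3.png

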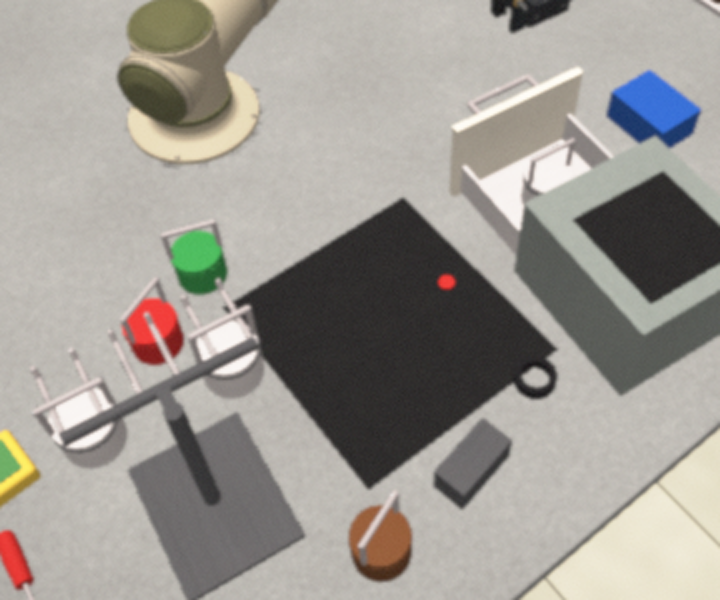

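Both light pots hang on their hooks at (80,415) and (225,345), and the heavy one stands in the drawer at (552,165). Now to close the drawer.

Call:
jog_arm(increments=[[0,0,-4,0,0,0,3],[0,0,-4,0,0,0,3],[0,0,-4,0,0,0,3],[0,0,-2.6,0,0,0,3],[0,0,-1,0,0,0,3],[0,0,0,0,0,0,3],[0,0,0,0,0,0,0.5],[0,0,0,0,0,0,0.5],[0,0,0,0,0,0,0.5],[0,0,0,0,0,0,0.5],[0,0,0,0,0,0,0.5]])

```text
time_s: 37.1
position: [0.3826, 0.3551, 0.1175]
eef_rot: [0.0, 0.744, 0.668, 0.001]
ft_force: [0.7, -0.5, 6.5]
width: 0.094
grip_force: 29.6
```

Call:
jog_arm(increments=[[0.3,-0.03,0,0,0,0,0.5],[0.6,-0.065,0,0,0,0,0.5],[0.9,-0.1,0,0,0,0,0.5],[1.2,-0.13,0,0,0,0,0.5],[1.2,-0.13,0,0,0,0,0.5],[1.2,-0.13,0,0,0,0,0.5],[1.2,-0.13,0,0,0,0,0.5],[1.2,-0.13,0,0,0,0,0.5],[1.2,-0.13,0,0,0,0,0.5],[1.2,-0.13,0,0,0,0,0.5],[1.2,-0.13,0,0,0,0,0.5],[1.2,-0.13,0,0,0,0,0.5]])

```text
time_s: 38.3
position: [0.5085, 0.3415, 0.1175]
eef_rot: [-0.0, 0.744, 0.668, 0.001]
ft_force: [-2.3, -0.5, 6.6]
width: 0.089
grip_force: 29.6
```

Call:
jog_arm(increments=[[0.9,-0.1,0,0,0,0,0.5],[0.6,-0.065,0,0,0,0,0.5],[0.3,-0.03,0,0,0,0,0.5],[0.3,-0.03,0,0,0,0,0.5]])

```text
time_s: 38.7
position: [0.5294, 0.3393, 0.1175]
eef_rot: [0.0, 0.744, 0.668, 0.001]
ft_force: [-1.7, 0.5, 6.2]
width: 0.092
grip_force: 29.6
```

Call:
jog_arm(increments=[[0.3,-0.03,0,0,0,0,0.5],[0.3,-0.03,0,0,0,0,0.5],[0.3,-0.03,0,0,0,0,0.5],[0.3,-0.03,0,0,0,0,0.5]])

```text
time_s: 39.1
position: [0.5413, 0.338, 0.1175]
eef_rot: [0.0, 0.744, 0.668, 0.001]
ft_force: [-1.7, 0.5, 5.8]
width: 0.094
grip_force: 29.7
```

Call:
jog_arm(increments=[[0.3,-0.03,0,0,0,0,0.5],[0.3,-0.03,0,0,0,0,0.5]])

```text
time_s: 39.3
position: [0.5467, 0.3374, 0.1174]
eef_rot: [-0.0, 0.744, 0.668, 0.0]
ft_force: [-16.2, -0.0, 11.6]
width: 0.092
grip_force: 29.3
```

Call:
jog_arm(increments=[[0.3,-0.03,0,0,0,0,0.5],[0.2,-0.02,0,0,0,0,0.5]])

```text
time_s: 39.5
position: [0.5467, 0.3374, 0.1172]
eef_rot: [-0.004, 0.743, 0.669, -0.005]
ft_force: [-33.0, 1.3, 19.7]
width: 0.095
grip_force: 28.3
```

Call:
jog_arm(increments=[[-0.35,0.03,0,0,0,0,0.5],[0,0,0,0,0,0,3],[0,0,0,0,0,0,3],[0,0,0,0,0,0,3],[0,0,2,0,0,0,3],[0,0,4,0,0,0,3],[0,0,4,0,0,0,3],[0,0,4,0,0,0,3],[-4,0,0,0,0,0,3],[-4,-2,0,0,0,0,3],[-4,-4,0,0,0,0,3],[0,0,0,0,0,0,3]])

```text
time_s: 40.7
position: [0.4286, 0.279, 0.2559]
eef_rot: [-0.001, 0.744, 0.668, -0.002]
ft_force: [0.9, 0.5, 0.1]
width: 0.342
grip_force: 0.0
```

```bash
python3 - <<'E'
from h import *
st()
t=r.get_image("top")["pixels"][:,:,::-1];print([(np.round(d["point"]),round(d["confidence"],2)) for d in r.spot_point("drawer_handle","top")])
W=wrist();o=np.array([.604,.332])-.058*np.array([.994,-.108])
print([(wz(W,d["point"],.135),round(d["confidence"],2)) for d in r.spot_point("drawer_handle","wrist")])
a=r.get_image("scene")["pixels"][:,:,::-1]
cv2.imwrite("pics/end.png",np.hstack([cv2.resize(a[120:420,120:480],(400,333)),cv2.resize(t[130:370,180:480],(400,333))]))
E
```

```text
t 40.7 pos [0.4286 0.279  0.2559] yang -6.2 zax [-0.004 -0.002 -1.   ] F [0.93 0.52 0.13] w 30.1 g 0.0 q [ 0.35  0.3   1.37 -0.    1.48  0.45]
[(array([220., 245.]), 0.57)]
[(array([0.544, 0.337]), 0.88)]
```

View pics/end.png

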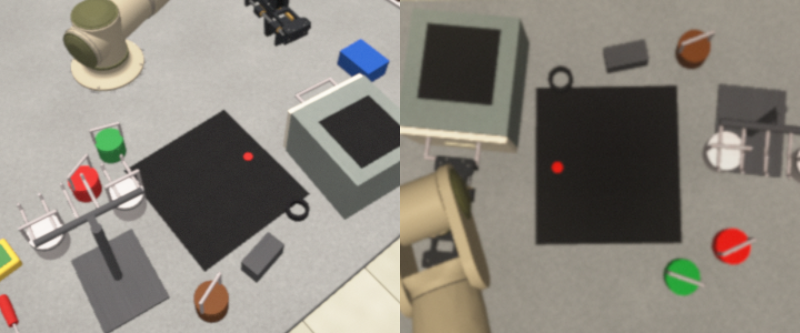

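The drawer is shut, two pots hang on the rack, and the other things on the bench are where they were.

```bash
python3 -c "
from station import r
print(r.hand_in())"
```

```text
the job is handed in; nothing more can be done
None
```

I handed the job in at about 41 s: the drawer was pulled to its stop, the two light pots were hung on the rack's outer hooks, the one heavy pot was stood in the drawer, and the drawer was pushed shut. The hand-in gave no verdict.

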